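Close the rice cooker until its catch snaps

ROBOT

A 7-joint arm with a two-finger parallel gripper is mounted at the origin on the work surface. World frame = base frame: x ahead of the robot, y to its left, z up, the work surface at z = 0. Lengths are in m, angles in rad, forces in N, time in s.
With the tool pointing down it reaches from about 0.4 to 0.875 m from the base axis. Payload 19.3 kg.
Tool frame: the origin (TCP) lies at the very end of the fingers, on their centre line; the grasp point (between the pads) lies 19 mm behind it; z points along the fingers, y is the line along which they close (so a half turn about z gives the same grasp; the last joint's range is limited). The gripper opens to 85 mm and grips with 20 to 120 N. Pads are 22 mm wide; open, the fingers measure 114 mm over their backs; the gripper's body (76 mm by 85 mm) begins 54 mm behind the grasp point. The pads swing forward as they close: fully open they stand 13 mm farther back than shut.
Start: joints at [1.274, 0.521, -0.036, 1.599, 0.021, 1.021, -0.113], TCP at [0.141, -0.609, 0.231] pointing down, gripper open.
Joint ranges: [-2.91, 2.91], [-0.3, 2.13], [-1.5, 1.42], [0.17, 2.43], [-1.26, 4.41], [0.16, 1.93], [-2.52, 2.52]. Speed limits (rad/s): [1.89, 1.89, 2.39, 2.39, 3.01, 3.01, 3.01].

INTERFACE

Orientations are given as [roll, pitch, yaw] about the fixed x, y, z axes, in that order (R = Rz(yaw) Ry(pitch) Rx(roll)).
In Python, from workcell import bot gives the robot as it stands.
- The arm moves only by the tool jog_arm, never from a script. Its argument "motion" is a list of rows, each a list of 5 numbers: the shift along the tool's x, y, z scaled (see below), then the turn about the tool's z scaled (see below), then the opening, from 0 (shut) to 1 (fully open). A call has 1 to 12 rows; each row shifts and turns the commanded pose from where the row before left it, along the tool's axes as they then stand; what a row does not reach is not made up. The controller multiplies each number of a shift by 30 mm and each number of a turn by 0.08 rad. A row lasts 1/10 s, in which the tool goes at most 50 mm and 8.59 degrees, less where a joint would pass 70% of its speed; a pose out of reach is approached as far as the arm can. A call with a number of a shift or a turn outside -1 to 1 is refused whole. A call with a gripper value outside its range is refused whole. The fingers move at their own pace and stop on an object; "newtons" is the grip in N (left out, the last holds). Time passes only in rows, so rows that do not move let the fingers close. It gives the time, the measured TCP pose, the force, the opening and the grip force at its end, in the units of the state.
- bot.observe(): the state, without advancing time (a new reading comes with each control period).
- bot.grab_frame(name): name is "side" or "top"; returns a dict with "pixels" (400x640x3 uint8, red, green, blue), "fovy" (degrees; the focal length in pixels is half the picture's height over the tangent of half this angle, whatever the lens; pixels are square), "cx", "cy" (the principal point, pixels), "k1" (the pictures are not rectified: a ray, as slopes to the right and down, at radius r is drawn at 1 + k1 r^2 times it, then the intrinsics apply), "rvec" (rotation vector, rad) and "tvec" (3), from world to camera coordinates, as OpenCV has them. Camera axes: x right, y down, z forward; pixel columns grow to the right and rows downward; lengths in m; the calibration is good to about 2 mm. A picture is of the moment at which its call begins. There is no depth.
- bot.job_done(): hands the job in; it is judged then, once.
The state is a dict: "clock": time; "qpos": joint angles; "qd": joint speeds; "joint_efforts": joint torques, N m; "position": TCP position; "tool_rot": TCP orientation; "force": force on the tool from outside, world axes, zero at the start; "moment": the same for the moment, N m; "grip_width": finger opening in m; "finger_force": force on a finger pad.
Only numpy, scipy, OpenCV 4.12 (cv2) and the standard library are available. Lean on these libraries where they do the work, as an engineer would, in place of code of your own. Each camera call takes 0.05 s, during which the arm holds its last target. There are 200 camera calls.

TASK

The rice cooker has been left standing open. Lower its lid gently, without letting it slam, and press it down by feel until the front catch snaps and the lid stays shut, bearing on its seal; how far down that is depends on how its inner plate sits, so do not force it beyond that. Leave the bowl, the spoon rest and the tray of chopsticks where they are.

Things in the scene. Friction and masses are not known exactly. Their poses are not given: they have to be found in the camera images.
- cooker: Small round white rice cooker, 170 mm across, rim 120 mm above the table, with a steel pot inside; it stands firm and does not slide. Origin: centre of its underside, on the table; x axis points from its front (control panel, catch) to the hinge at its back, z up.
- lid (a joint): Lid angle in rad, 1.57 = upright; found open at 0.95 to 1.35. A stiff hinge (0.5 N m) keeps the 0.35 kg lid where it is left. The shut angle is hidden: 0 to 0.08, as the inner plate stands 0 to 13 mm proud. Unpressed, the lid stands ajar on the catch, about 10 mm above shut at the front; 8 to 16 N down on the tab snaps it past; the force drops, then the seal is a hard stop.
- lid_hinge (a point): Point on the hinge axis at mid width, 93 mm behind the cooker's centre and 120 mm above the table; it does not move as the lid turns. The axis runs along the cooker's y. The lid is a white dome 174 mm across, 26 mm thick, with a metal inner plate 160 mm across under it, fixed 0 to 13 mm proud of it (unknown beforehand, not in the readings).
- lid_tab (a point): On the lid: middle of the outer (upper when shut) face of its front tab, 198 mm from the hinge axis. The tab is a flat block 44 mm wide along the hinge direction, 14 mm thick, reaching from 178 to 218 mm from the hinge axis; its inner face lies in the plane of the hinge axis. Its outer 26 mm, beyond the lip, are free to be pinched across the thickness. Site z points out of the outer face.
- catch_nose (a point): Front of the spring catch: a rounded steel nose 10 mm high, 34 mm wide, in the cooker's front wall, 12 mm below the rim, pressed in as the lid's lip passes. The lip is a metal plate 30 mm wide that hangs 19 to 32 mm under the tab's inner face (with the inner plate), 182 to 192 mm from the hinge axis.
- seal: Dark rubber sealing ring round the pot's mouth, 161 mm across, its top at the rim, 120 mm above the table; origin as cooker. The shut lid bears on it at the front. Pressing the tab with 20 to 30 N is enough and safe; over 60 N on the seal strains it; a latched lid then bears on it with over 1 N, an unlatched one not at all.
- bowl: Empty steel bowl, 124 mm across, 55 mm high, loose beside the cooker; origin under its centre. Leave alone.
- spoon_rest: White ceramic spoon rest, round dish 88 mm across with a short handle, 14 mm high, loose on the other side of the cooker; origin under the dish's centre. Leave alone.
- tray: Clear acrylic tray with raised edges, 280 x 120 mm, 22 mm high, with two banded pairs of dark lacquered chopsticks in it, loose; origin under its centre. Leave alone.
Not all that is in view belongs to the job. There is more than one size of the cooker; the job needs the largest.

How it is judged:
By the outcome, as a careful person would: the job done as asked, in the order asked, and still so for the second after the job is handed in, with the robot touching nothing.
It also fails if it takes over 56 s, if anything falls off the work surface, if the arm or the gripper's body presses on something with over 40 N, if the wrist force passes 120 N, or if a joint passes its speed limit or range.

## Working session

There is one attempt and no reset: what is moved stays moved. The work goes in short steps, Python scripts to look and compute and a tool call to move; the robot and the scene stay as the last step left them, time stands still between calls to the robot, and variables do not carry over. Pictures are saved under pics/ and viewed, at most 10 in all, crops included, and the job is handed in when it is done.

Besides the shell and the picture viewer there is one more tool, called after "Call:" by a JSON object that holds its "method" and its "body". jog_arm: Moves the arm, as the interface text tells. Shifts and turns lie within -1 to 1; 1 stands for 30 mm of shift or 0.08 rad of turn. Its arguments: {"type":"object","properties":{"motion":{"type":"array","items":{"type":"array","items":{"type":"number"}}},"newtons":{"type":"number"}},"required":["motion"]}

```bash
mkdir -p pics; cat > h.py <<'E'
import numpy as np, cv2
from workcell import bot
def grab(n,save=None):
    f=bot.grab_frame(n)
    if save: cv2.imwrite('pics/'+save,f['pixels'][:,:,::-1])
    return f
def cam(f):
    R=cv2.Rodrigues(np.array(f['rvec'],float))[0]; t=np.array(f['tvec'],float).ravel()
    F=200/np.tan(np.radians(f['fovy'])/2); return R,t,F
def proj(f,P):
    R,t,F=cam(f); c=np.atleast_2d(P)@R.T+t; s=c[:,:2]/c[:,2:]; s=s*(1+f['k1']*(s**2).sum(1,keepdims=True))
    return s*F+[f['cx'],f['cy']]
def ray(f,uv):
    R,t,F=cam(f); K=np.array([[F,0,f['cx']],[0,F,f['cy']],[0,0,1.]])
    s=cv2.undistortPoints(np.array([[uv]],float),K,np.array([f['k1'],0,0,0,0.]))[0,0]
    # brown model k1 same form
    d=R.T@np.array([*s,1]); return -R.T@t, d/np.linalg.norm(d)
def onz(f,uv,z):
    o,d=ray(f,uv); return o+d*(z-o[2])/d[2]
def tri(f,a,g,b):
    o,d=ray(f,a);p,e=ray(g,b)
    s=np.linalg.lstsq(np.c_[d,-e],p-o,rcond=None)[0]
    x,y=o+d*s[0],p+e*s[1]; return (x+y)/2,np.linalg.norm(x-y)
E
python3 - <<'E'
from h import *
for n in('side','top'):
    f=grab(n,n+'0.png'); print({k:v for k,v in f.items() if k!='pixels'}, ray(f,(320,200)))
print(bot.observe())
E
```

```text
{'fovy': 54.74656741282777, 'cx': 318.06464674377037, 'cy': 206.48642708519716, 'k1': -0.04006723503330447, 'rvec': array([ 0.45269661, -2.75354915,  1.17703737]), 'tvec': array([0.56063571, 0.09596592, 1.00893374])} (array([0.33360148, 0.80739666, 0.7604537 ]), array([ 0.21735606, -0.70004254, -0.68021819]))
{'fovy': 54.074617297324366, 'cx': 313.54398510857106, 'cy': 200.49731531767435, 'k1': -0.08524389405858562, 'rvec': array([ 2.15991764, -2.18741039,  0.11242412]), 'tvec': array([0.1452109 , 0.55575337, 1.17092497])} (array([0.44042555, 0.14535394, 1.21897944]), array([ 0.0988137 , -0.02248261, -0.99485194]))
{'clock': 0.1, 'qpos': array([ 1.27378862,  0.52196643, -0.03629238,  1.59995625,  0.0211963 ,
        1.02108629, -0.11278948]), 'qd': array([ 0.00023311, -0.00289045,  0.00134145, -0.00055209,  0.00028948,
       -0.00072325,  0.00029078]), 'joint_efforts': array([ 2.47418437e-03, -9.28494716e+01,  1.98345155e+00, -3.70521176e+01,
        1.80934626e-02,  5.37171029e-03,  7.13399140e-05]), 'position': array([ 0.14042232, -0.60870987,  0.23077431]), 'tool_rot': array([-3.14056467e+00,  8.61459839e-05,  2.26775059e-01]), 'force': array([ 1.13233754, -0.37105367, -0.24010271]), 'moment': array([-0.02270117,  0.00563772,  0.04310512]), 'finger_force': 0.0, 'grip_width': 0.08546085152398641}
```

View pics/side0.png

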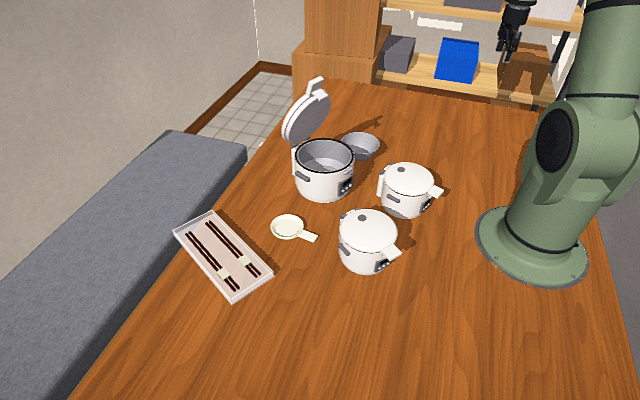

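View pics/top0.png

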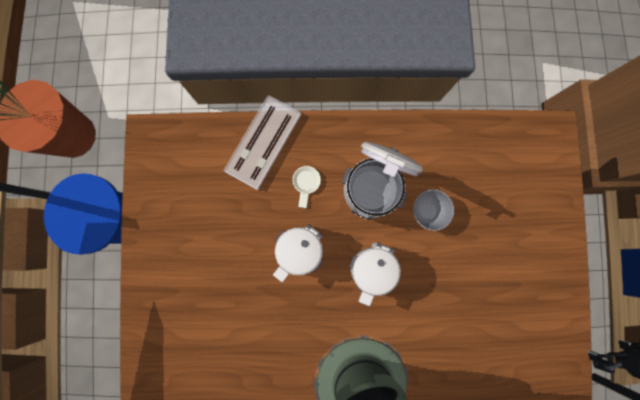

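Candidates for the cooker are the open one (top 375,187; side 323,170) and two shut, smaller ones (top 298,251 and 376,271; side 368,240 and 407,190). I choose the open one, which is also the largest. Next I check it in a crop and measure.

```bash
cat > m.py <<'E'
from h import *
s=grab('side');t=grab('top')
a=cv2.resize(s['pixels'][70:210,265:395],None,fx=3,fy=3,interpolation=2)
b=cv2.resize(t['pixels'][130:230,330:460],None,fx=3,fy=3,interpolation=2)
im=np.zeros((420,790,3),np.uint8); im[:420,:390]=a; im[:300,400:790]=b
cv2.imwrite('pics/crop1.png',im[:,:,::-1])
for uv in [(374.5,187.5)]: print(onz(t,uv,.12))
for n,uv in (('bowl',(434,210)),('rest',(306,180)),('c2',(298,251)),('c3',(376,271))): print(n,onz(t,uv,.03))
print(onz(s,(324,155),.12))
print(tri(s,(316,86),t,(391,169)))
E
python3 m.py
```

```text
[ 0.58328037 -0.03456572  0.12      ]
bowl [ 0.52332752 -0.23134307  0.03      ]
rest [0.62064874 0.16049595 0.03      ]
c2 [0.40485978 0.18701431 0.03      ]
c3 [ 0.34150258 -0.04720523  0.03      ]
[ 0.58505028 -0.03033882  0.12      ]
(array([ 0.60744392, -0.04119539,  0.31597016]), np.float64(0.012918026244819329))
```

View pics/crop1.png

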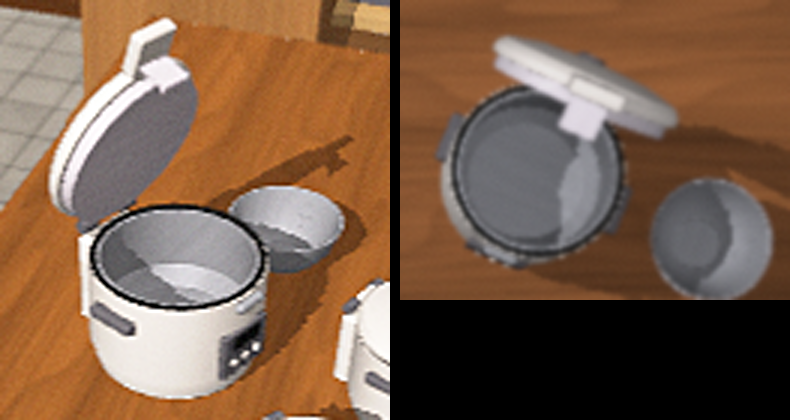

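The crop confirms the open cooker: rim centre is at about top (377,188), tab at top (396,161), lip at top (390,171), tab in side at (317,84). One closer crop of the tab will fix the lid's angle and yaw.

```bash
cat > m2.py <<'E'
from h import *
s=grab('side');t=grab('top')
a=cv2.resize(s['pixels'][70:120,285:335],None,fx=8,fy=8,interpolation=2)
b=cv2.resize(t['pixels'][140:190,355:405+0],None,fx=8,fy=8,interpolation=2)
im=np.zeros((400,800,3),np.uint8); im[:,:400]=a; im[:,400:]=b
cv2.imwrite('pics/crop2.png',im[:,:,::-1])
c=onz(t,(376.7,187.5),.12); print('c',c)
l=onz(t,(330+50/3,130+140/3),.09);r=onz(t,(330+217/3,130+215/3),.09); d=r-l; print('handles',l,r,np.arctan2(d[1],d[0])+np.pi/2)
E
python3 m2.py
```

```text
c [ 0.58320924 -0.04083555  0.12      ]
handles [0.61996926 0.04106883 0.09      ] [ 0.54472069 -0.1197585   0.09      ] -0.43762644918375004
```

View pics/crop2.png

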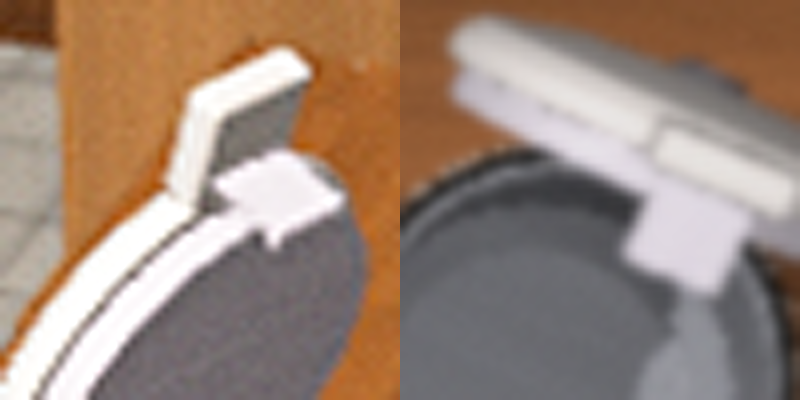

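```bash
cat > m3.py <<'E'
from h import *
from scipy.optimize import least_squares
s=grab('side');t=grab('top')
S=np.array([(190,95),(212,110),(287,50),(308,72)])/8+[285,70]
T=np.array([(663,130),(655,158),(797,182),(785,214)])/8+[355-50,140]
P=[tri(s,a,t,b) for a,b in zip(S,T)]
for p in P: print(p)
# end face corners: (y, height out of inner face); y left seen = +y
def pts(q):
    x,y,yaw,th=q; c=np.cos; 
    out=[]
    for w,h in((.022,.014),(.022,0),(-.022,.014),(-.022,0)):
        u=np.array([-np.cos(th)*.218+np.sin(th)*h,w,np.sin(th)*.218+np.cos(th)*h])
        u[0]+=.093
        out.append([x+np.cos(yaw)*u[0]-np.sin(yaw)*u[1],y+np.sin(yaw)*u[0]+np.cos(yaw)*u[1],.12+u[2]])
    return np.array(out)
def res(q): 
    p=pts(q); return np.r_[(proj(s,p)-S).ravel(),(proj(t,p)-T).ravel(),(q[0]-.583)/.002,(q[1]+.040)/.002,(q[2]+.44)/.03]
r=least_squares(res,[.583,-.04,-.44,1.15]); print(r.x,np.abs(r.fun).max(),r.fun.round(1))
print(pts(r.x))
x,y,yaw,th=r.x
for a in(th,.05):
    u=.093-np.cos(a)*.198+np.sin(a)*.014; print(a,x+np.cos(yaw)*u,y+np.sin(yaw)*u,.12+np.sin(a)*.198+np.cos(a)*.014)
E
python3 m3.py
```

```text
(array([ 0.62988147, -0.03390871,  0.32735974]), np.float64(0.001399841885336076))
(array([ 0.62209597, -0.03182292,  0.32471651]), np.float64(0.0012588049195170743))
(array([ 0.61274678, -0.07281047,  0.32775988]), np.float64(0.0014060928600728982))
(array([ 0.60451515, -0.07001212,  0.32297326]), np.float64(0.0008325196647491406))
[ 0.58604848 -0.03759977 -0.41517112  1.25819753] 1.7001744024354366 [-0.2 -1.6  1.1 -0.1 -0.3 -1.7  1.  -1.2  0.  -1.1 -1.5  1.   0.8 -0.2
 -0.2  1.4  1.5  1.2  0.8]
[[ 0.63086464 -0.03331195  0.33174065]
 [ 0.61867482 -0.02793876  0.32743519]
 [ 0.6131174  -0.07357403  0.33174065]
 [ 0.60092757 -0.06820084  0.32743519]]
1.2581975264536331 0.6276191565564884 -0.055923832477869695 0.3127098939344394
0.05 0.49083520447727724 0.004369586550333496 0.14387837916112384
```

The fit gives cooker centre (0.585, -0.039), yaw about -0.42 and lid angle about 1.25. I lift first, turning tool x along the cooker's x and closing the fingers.

Call:
{"method": "jog_arm", "body": {"motion": [[0, 0, -0.8, 1, 0], [0, 0, -0.8, 1, 0], [0, 0, -0.8, 1, 0], [0, 0, -0.8, 1, 0], [0, 0, -0.8, 1, 0], [0, 0, -0.8, 1, 0], [0, 0, -0.8, 1, 0], [0, 0, -0.8, 0.1, 0], [0, 0, 0, 0, 0]], "newtons": 40}}

```text
clock: 1.3
position: [0.1407, -0.6097, 0.4264]
tool_rot: [3.138, -0.003, -0.342]
force: [0.5, -0.5, 0.3]
grip_width: 0.0004
finger_force: 0.0
```

```bash
cat > d.py <<'E'
import sys
from h import *
from scipy.spatial.transform import Rotation as Q
o=bot.observe(); R=Q.from_euler('xyz',o['tool_rot']).as_matrix()
g=np.array([float(v) for v in sys.argv[1:4]])
print(o['clock'],o['position'].round(4),o['tool_rot'].round(3),o['qpos'].round(2),o['force'].round(1),'units',(R.T@(g-o['position'])/.03).round(2))
E
python3 d.py .667 -.076 .42
```

```text
1.3 [ 0.1407 -0.6097  0.4264] [ 3.138e+00 -3.000e-03 -3.420e-01] [ 1.18  0.4   0.11  1.31 -0.04  1.43 -0.63] [ 0.5 -0.5  0.3] units [ 10.57 -22.64   0.16]
```

Call:
{"method": "jog_arm", "body": {"motion": [[0.4, -0.9, 0, 0, 0], [0.4, -0.9, 0, 0, 0], [0.4, -0.9, 0, 0, 0], [0.4, -0.9, 0, 0, 0], [0.4, -0.9, 0, 0, 0], [0.4, -0.9, 0, 0, 0], [0.4, -0.9, 0, 0, 0], [0.4, -0.9, 0, 0, 0], [0.4, -0.9, 0, 0, 0], [0.4, -0.9, 0, 0, 0], [0.4, -0.9, 0, 0, 0], [0.4, -0.9, 0, 0, 0]]}}

```text
clock: 2.5
position: [0.3852, -0.3508, 0.423]
tool_rot: [-3.142, 0.0, -0.341]
force: [0.6, -1.1, -0.1]
grip_width: 0.0002
finger_force: 0.0
```

Call:
{"method": "jog_arm", "body": {"motion": [[0.4, -0.9, 0, 0, 0], [0.4, -0.9, 0, 0, 0], [0.4, -0.9, 0, 0, 0], [0.4, -0.9, 0, 0, 0], [0.4, -0.9, 0, 0, 0], [0.4, -0.9, 0, 0, 0], [0.4, -0.9, 0, 0, 0], [0.4, -0.9, 0, 0, 0], [0.4, -0.9, 0, 0, 0], [0.4, -0.9, 0, 0, 0], [0.4, -0.9, 0, 0.5, 0], [0, 0, 0, 0.5, 0]]}}

```text
clock: 3.7
position: [0.6101, -0.1124, 0.4219]
tool_rot: [-3.14, 0.002, -0.418]
force: [0.1, -0.5, 0.8]
grip_width: -0.0
finger_force: 0.0
```

```bash
python3 d.py .667 -.076 .36
```

```text
3.7 [ 0.6101 -0.1124  0.4219] [-3.14e+00  2.00e-03 -4.18e-01] [ 0.23  0.4  -0.22  1.32  0.08  1.44 -1.97] [ 0.1 -0.5  0.8] units [ 1.25 -1.88  2.06]
```

Call:
{"method": "jog_arm", "body": {"motion": [[0.6, -0.9, 0, 0, 0], [0.7, -0.9, 0, 0, 0], [0, -0.1, 0.6, 0, 0], [0, 0, 0.7, 0, 0], [0, 0, 0.7, 0, 0], [0, 0, 0, 0, 0], [0, 0, 0, 0, 0]]}}

```text
clock: 4.4
position: [0.6673, -0.0801, 0.3636]
tool_rot: [-3.142, 0.0, -0.421]
force: [0.1, -0.2, 1.0]
grip_width: 0.0001
finger_force: 0.0
```

```bash
python3 d.py .667 -.076 .31; python3 -c "
from h import *
s=grab('side');t=grab('top')
a=cv2.resize(s['pixels'][50:190,265:395],None,fx=3,fy=3,interpolation=2)
b=cv2.resize(t['pixels'][110:230,330:460],None,fx=3,fy=3,interpolation=2)
im=np.zeros((420,790,3),np.uint8); im[:420,:390]=a; im[:360,400:790]=b
cv2.imwrite('pics/crop3.png',im[:,:,::-1])"
```

```text
4.4 [ 0.6673 -0.0801  0.3636] [-3.142  0.    -0.421] [ 0.16  0.52 -0.22  1.27  0.11  1.37 -2.04] [ 0.1 -0.2  1. ] units [-0.07 -0.12  1.79]
```

View pics/crop3.png

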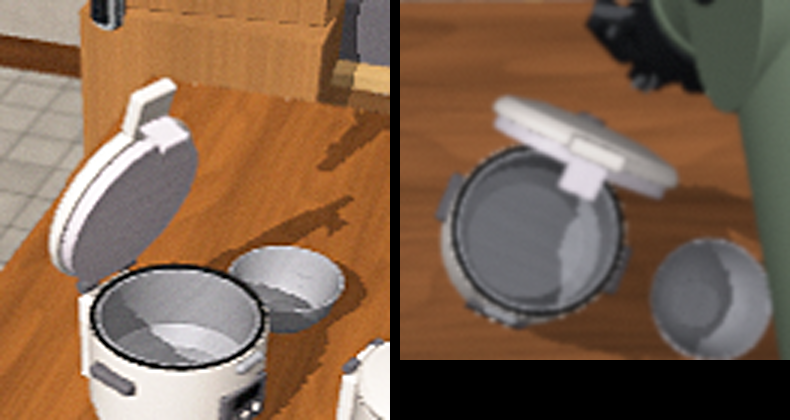

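The tip stands behind the lid, above its level (side px about 300,60), with nothing touched yet. I lower it to 0.312 and check the projected TCP.

Call:
{"method": "jog_arm", "body": {"motion": [[0, -0.1, 0.6, 0, 0], [0, 0, 0.6, 0, 0], [0, 0, 0.5, 0, 0], [0, 0, 0, 0, 0], [0, 0, 0, 0, 0]]}}

```text
clock: 5.0
position: [0.6689, -0.0774, 0.3135]
tool_rot: [-3.141, -0.001, -0.421]
force: [0.7, 0.1, 0.6]
grip_width: -0.0003
finger_force: 0.0
```

```bash
python3 d.py .667 -.076 .31; python3 -c "
from h import *
o=bot.observe();s=grab('side');print(proj(s,[.6673,-.0801,.3636]),proj(s,o['position']))
e=np.array([np.cos(.42),-np.sin(.42)]);h=np.array([.585,-.039])+.093*e
print('hinge',h)
z=.12
for th,r in ((1.25,.198),(1.1,.200),(.9,.204),(.7,.208),(.5,.21),(.3,.21),(.15,.21),(.08,.21),(0,.21)):
    x=-np.cos(th)*r+np.sin(th)*.014+.011; zz=.12+np.sin(th)*r+.014*np.cos(th); print(th,x.round(4),zz.round(4),'units from now',((x-(o['position'][:2]-h)@e)/.03).round(2),((o['position'][2]-zz)/.03).round(2))
"
```

```text
5.0 [ 0.6689 -0.0774  0.3135] [-3.141e+00 -1.000e-03 -4.210e-01] [ 0.16  0.54 -0.22  1.35  0.12  1.26 -2.06] [0.7 0.1 0.6] units [-0.08 -0.02  0.12]
[[300.97452412  58.08366513]] [[300.35351089  77.39855531]]
hinge [ 0.66991727 -0.07692172]
1.25 -0.0381 0.3123 units from now -1.25 0.04
1.1 -0.0672 0.3046 units from now -2.22 0.3
0.9 -0.1048 0.2885 units from now -3.47 0.83
0.7 -0.1391 0.2647 units from now -4.61 1.63
0.5 -0.1666 0.233 units from now -5.53 2.68
0.3 -0.1855 0.1954 units from now -6.16 3.94
0.15 -0.1945 0.1652 units from now -6.46 4.94
0.08 -0.1972 0.1507 units from now -6.55 5.43
0 -0.199 0.134 units from now -6.61 5.98
```

Call:
{"method": "jog_arm", "body": {"motion": [[-0.4, 0, 0, 0, 0], [-0.4, 0, 0, 0, 0], [-0.25, 0, 0, 0, 0], [-0.2, 0, 0.03, 0, 0], [-0.2, 0, 0.05, 0, 0], [-0.2, 0, 0.06, 0, 0], [-0.2, 0, 0.06, 0, 0], [-0.2, 0, 0.06, 0, 0], [-0.2, 0, 0.06, 0, 0], [0, 0, 0, 0, 0]]}}

```text
clock: 6.05
position: [0.6061, -0.0495, 0.3024]
tool_rot: [3.141, 0.001, -0.421]
force: [1.2, 0.2, 0.8]
grip_width: 0.0002
finger_force: 0.0
```

```bash
python3 d.py .667 -.076 .31
```

```text
6.05 [ 0.6061 -0.0495  0.3024] [ 3.141e+00  1.000e-03 -4.210e-01] [ 0.15  0.44 -0.24  1.55  0.11  1.17 -2.1 ] [1.2 0.2 0.8] units [ 2.21 -0.02 -0.25]
```

Call:
{"method": "jog_arm", "body": {"motion": [[-0.2, 0, 0.08, 0, 0], [-0.2, 0, 0.08, 0, 0], [-0.2, 0, 0.09, 0, 0], [-0.2, 0, 0.09, 0, 0], [-0.2, 0, 0.1, 0, 0], [-0.2, 0, 0.1, 0, 0], [0, 0, 0, 0, 0]]}}

```text
clock: 6.75
position: [0.5732, -0.0346, 0.2862]
tool_rot: [3.141, 0.001, -0.421]
force: [0.6, 0.0, -0.2]
grip_width: 0.0001
finger_force: 0.0
```

```bash
python3 d.py .667 -.076 .31; python3 -c "
from h import *
s=grab('side');t=grab('top')
a=cv2.resize(s['pixels'][50:190,265:395],None,fx=3,fy=3,interpolation=2)
b=cv2.resize(t['pixels'][110:230,330:460],None,fx=3,fy=3,interpolation=2)
im=np.zeros((420,790,3),np.uint8); im[:420,:390]=a; im[:360,400:790]=b
cv2.imwrite('pics/crop4.png',im[:,:,::-1])"
```

```text
6.75 [ 0.5732 -0.0346  0.2862] [ 3.141e+00  1.000e-03 -4.210e-01] [ 0.14  0.4  -0.25  1.66  0.11  1.1  -2.13] [ 0.6  0.  -0.2] units [ 3.42 -0.02 -0.8 ]
```

View pics/crop4.png

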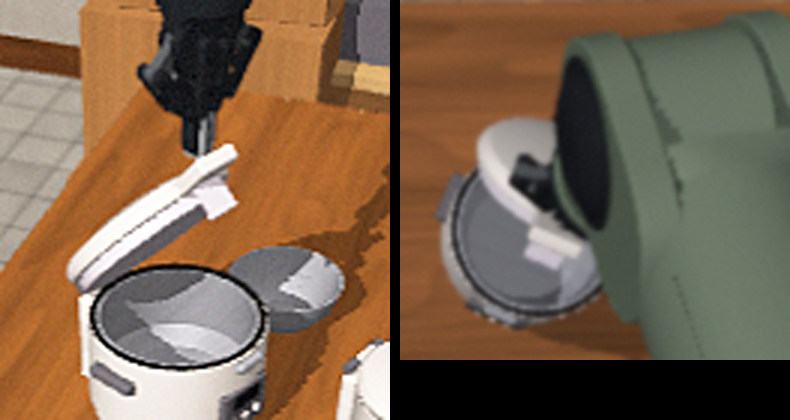

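The lid follows the finger and is now about 0.8 rad open, with the tip resting near the tab's base. I continue along the arc, a little farther out.

Call:
{"method": "jog_arm", "body": {"motion": [[-0.24, 0, 0.1, 0, 0], [-0.24, 0, 0.12, 0, 0], [-0.22, 0, 0.12, 0, 0], [-0.21, 0, 0.13, 0, 0], [-0.2, 0, 0.14, 0, 0], [-0.2, 0, 0.15, 0, 0], [-0.19, 0, 0.18, 0, 0], [-0.18, 0, 0.18, 0, 0], [-0.16, 0, 0.2, 0, 0], [-0.15, 0, 0.2, 0, 0], [-0.14, 0, 0.2, 0, 0], [-0.12, 0, 0.2, 0, 0]]}}

```text
clock: 8.05
position: [0.5121, -0.0073, 0.2283]
tool_rot: [3.142, 0.0, -0.421]
force: [0.6, 0.0, 0.8]
grip_width: -0.0004
finger_force: 0.4
```

```bash
cat > q.py <<'E'
from h import *
o=bot.observe();e=np.array([np.cos(.42),-np.sin(.42)]);h=np.array([.670,-.077]);d=o['position'][:2]-h
print(o['clock'],'xc',d@e,'yc',d@[-e[1],e[0]],'z',o['position'][2],'F',o['force'].round(1))
E
python3 q.py
```

```text
8.05 xc -0.1725799374218044 yc -0.0007141298410892021 z 0.2283436904399481 F [0.6 0.  0.8]
```

Call:
{"method": "jog_arm", "body": {"motion": [[-0.15, 0, 0.18, 0, 0], [-0.13, 0, 0.18, 0, 0], [-0.12, 0, 0.2, 0, 0], [-0.11, 0, 0.2, 0, 0], [-0.1, 0, 0.2, 0, 0], [-0.09, 0, 0.2, 0, 0], [-0.08, 0, 0.2, 0, 0], [-0.07, 0, 0.2, 0, 0], [-0.06, 0, 0.15, 0, 0], [-0.05, 0, 0.1, 0, 0], [0, 0, 0, 0, 0]]}}

```text
clock: 9.15
position: [0.4859, 0.0044, 0.1742]
tool_rot: [3.141, 0.001, -0.421]
force: [-0.3, 0.6, -0.5]
grip_width: -0.0004
finger_force: 0.0
```

```bash
python3 q.py; python3 -c "
from h import *
s=grab('side')
cv2.imwrite('pics/crop5.png',cv2.resize(s['pixels'][80:220,275:415],None,fx=4,fy=4,interpolation=2)[:,:,::-1])"
```

```text
9.15 xc -0.2012974106214213 yc -0.0007482400311261132 z 0.17423441846528542 F [-0.3  0.6 -0.5]
```

View pics/crop5.png

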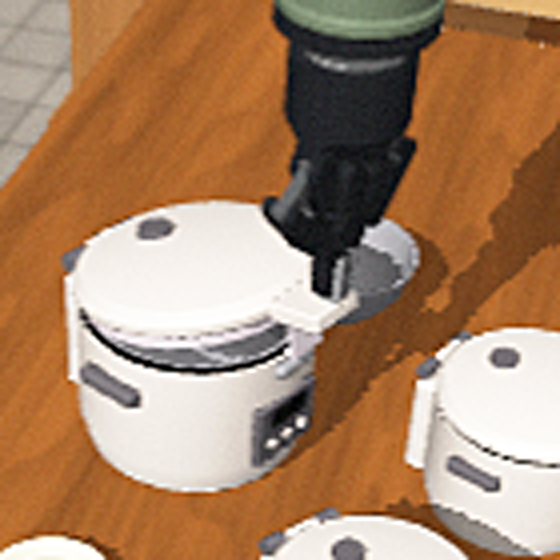

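The lid is nearly down and the tip stands on the tab (about 325,292 in the crop), with the lid ajar about 0.15 rad. Now I lower it slowly by feel.

Call:
{"method": "jog_arm", "body": {"motion": [[0, 0, 0.08, 0, 0], [0, 0, 0.08, 0, 0], [0, 0, 0.08, 0, 0], [0, 0, 0.08, 0, 0], [0, 0, 0, 0, 0]]}}

```text
clock: 9.7
position: [0.4861, 0.0043, 0.1647]
tool_rot: [3.141, 0.0, -0.421]
force: [-0.2, -0.1, 0.2]
grip_width: -0.0001
finger_force: 0.0
```

Call:
{"method": "jog_arm", "body": {"motion": [[0, 0, 0.08, 0, 0], [0, 0, 0.08, 0, 0], [0, 0, 0, 0, 0]]}}

```text
clock: 10.0
position: [0.4861, 0.0043, 0.1599]
tool_rot: [3.141, 0.0, -0.421]
force: [0.1, -0.3, 0.0]
grip_width: 0.0002
finger_force: 0.0
```

Call:
{"method": "jog_arm", "body": {"motion": [[0, 0, 0.07, 0, 0], [0, 0, 0, 0, 0]]}}

```text
clock: 10.2
position: [0.4861, 0.0043, 0.1579]
tool_rot: [3.142, 0.0, -0.421]
force: [-0.9, 1.0, 0.4]
grip_width: 0.0
finger_force: 0.0
```

Call:
{"method": "jog_arm", "body": {"motion": [[0, 0, 0.07, 0, 0], [0, 0, 0, 0, 0]]}}

```text
clock: 10.4
position: [0.4862, 0.0044, 0.156]
tool_rot: [-3.142, -0.0, -0.421]
force: [-1.1, -0.6, 3.9]
grip_width: 0.0002
finger_force: 1.7
```

Call:
{"method": "jog_arm", "body": {"motion": [[0, 0, 0.07, 0, 0], [0, 0, 0, 0, 0]]}}

```text
clock: 10.6
position: [0.486, 0.0045, 0.1539]
tool_rot: [3.142, 0.0, -0.421]
force: [-3.1, 0.7, 4.1]
grip_width: -0.0
finger_force: 1.9
```

Call:
{"method": "jog_arm", "body": {"motion": [[0, 0, 0.04, 0, 0], [0, 0, 0, 0, 0]]}}

```text
clock: 10.8
position: [0.4859, 0.0045, 0.1527]
tool_rot: [3.141, 0.001, -0.421]
force: [-2.1, 1.4, 3.9]
grip_width: 0.0001
finger_force: 2.2
```

Call:
{"method": "jog_arm", "body": {"motion": [[0, 0, 0.04, 0, 0], [0, 0, 0, 0, 0]]}}

```text
clock: 11.0
position: [0.4858, 0.0046, 0.1515]
tool_rot: [3.141, 0.001, -0.421]
force: [-4.5, 2.5, 5.9]
grip_width: -0.0002
finger_force: 2.9
```

Call:
{"method": "jog_arm", "body": {"motion": [[0, 0, 0.04, 0, 0], [0, 0, 0, 0, 0]]}}

```text
clock: 11.2
position: [0.4858, 0.0046, 0.1503]
tool_rot: [3.142, 0.001, -0.421]
force: [-3.5, 1.9, 4.7]
grip_width: 0.0
finger_force: 2.1
```

Call:
{"method": "jog_arm", "body": {"motion": [[0, 0, 0.04, 0, 0], [0, 0, 0, 0, 0]]}}

```text
clock: 11.4
position: [0.486, 0.0044, 0.149]
tool_rot: [3.142, 0.0, -0.421]
force: [-0.2, 0.6, -0.1]
grip_width: 0.0
finger_force: 0.4
```

Call:
{"method": "jog_arm", "body": {"motion": [[0, 0, 0.04, 0, 0], [0, 0, 0, 0, 0]]}}

```text
clock: 11.6
position: [0.4862, 0.0044, 0.1478]
tool_rot: [-3.142, 0.0, -0.421]
force: [0.2, -0.1, 1.2]
grip_width: -0.0002
finger_force: 0.3
```

Call:
{"method": "jog_arm", "body": {"motion": [[0, 0, 0.04, 0, 0], [0, 0, 0, 0, 0]]}}

```text
clock: 11.8
position: [0.4863, 0.0044, 0.147]
tool_rot: [-3.142, -0.0, -0.421]
force: [-5.4, 0.7, 11.6]
grip_width: 0.0003
finger_force: 5.7
```

Call:
{"method": "jog_arm", "body": {"motion": [[0, 0, 0.02, 0, 0], [0, 0, 0, 0, 0]]}}

```text
clock: 12.0
position: [0.4863, 0.0044, 0.1467]
tool_rot: [-3.142, -0.0, -0.421]
force: [-6.8, 1.2, 20.0]
grip_width: 0.0
finger_force: 9.5
```

Call:
{"method": "jog_arm", "body": {"motion": [[0, 0, 0.02, 0, 0], [0, 0, 0, 0, 0]]}}

```text
clock: 12.2
position: [0.4863, 0.0044, 0.1464]
tool_rot: [-3.142, -0.001, -0.421]
force: [-10.0, 1.0, 28.2]
grip_width: -0.0003
finger_force: 13.5
```

Force rose from about z = 0.156, dropped at 0.149, then rose hard to 28 N at 0.1465, as expected for a snap followed by the seal. I back off and look.

Call:
{"method": "jog_arm", "body": {"motion": [[0, 0, -0.1, 0, 0], [0, 0, -0.3, 0, 0], [0, 0, -0.8, 0, 0], [0, 0, -0.8, 0, 0], [0, 0, 0, 0, 0], [0, 0, 0, 0, 0]]}}

```text
clock: 12.8
position: [0.4864, 0.0042, 0.2059]
tool_rot: [-3.141, -0.001, -0.421]
force: [0.2, -0.0, -0.5]
grip_width: -0.0002
finger_force: 0.0
```

```bash
python3 q.py; python3 -c "
from h import *
s=grab('side')
cv2.imwrite('pics/crop6.png',cv2.resize(s['pixels'][80:220,275:415],None,fx=4,fy=4,interpolation=2)[:,:,::-1])
e=np.array([np.cos(.42),-np.sin(.42)]);n=np.array([-e[1],e[0]]);h=np.array([.670,-.077])
for th in (0,.06,.11,.15):
  P=[[*(h+e*(-np.cos(th)*.218+np.sin(th)*.014)+n*w),.12+np.sin(th)*.218+np.cos(th)*.014] for w in(.022,-.022)]
  print(th,(proj(s,P)-[275,80])*4)"
```

```text
12.8 xc -0.20073079828998555 yc -0.0006728224018528582 z 0.20591263764145137 F [ 0.2 -0.  -0.5]
0 [[321.99320209 368.75551351]
 [363.24999065 338.46163921]]
0.06 [[322.11016624 352.01800163]
 [363.70086143 321.87534532]]
0.11 [[321.46490292 337.5492863 ]
 [363.34180674 307.55750913]]
0.15 [[320.4540194  325.66287935]
 [362.56472371 295.8079481 ]]
```

View pics/crop6.png

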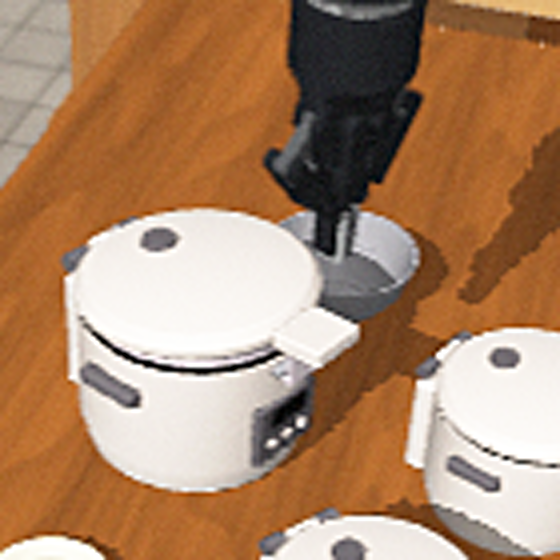

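The picture shows the lid down, with tab corners at (317,354) and (359,325), which means about 0.05 rad. That matches the press height. I touch again to confirm it stayed there.

Call:
{"method": "jog_arm", "body": {"motion": [[0, 0, 0.6, 0, 0], [0, 0, 0.6, 0, 0], [0, 0, 0.5, 0, 0], [0, 0, 0.15, 0, 0], [0, 0, 0, 0, 0], [0, 0, 0, 0, 0]]}}

```text
clock: 13.45
position: [0.4864, 0.0044, 0.1503]
tool_rot: [-3.141, -0.0, -0.421]
force: [-0.8, 0.5, 0.0]
grip_width: 0.0001
finger_force: 0.0
```

Call:
{"method": "jog_arm", "body": {"motion": [[0, 0, 0.03, 0, 0], [0, 0, 0, 0, 0]]}}

```text
clock: 13.65
position: [0.4864, 0.0043, 0.1495]
tool_rot: [-3.141, -0.001, -0.421]
force: [0.8, 0.1, -0.2]
grip_width: 0.0003
finger_force: 0.0
```

Call:
{"method": "jog_arm", "body": {"motion": [[0, 0, 0.03, 0, 0], [0, 0, 0, 0, 0]]}}

```text
clock: 13.85
position: [0.4862, 0.0043, 0.1483]
tool_rot: [-3.142, -0.0, -0.421]
force: [0.7, 0.5, 0.2]
grip_width: -0.0001
finger_force: 0.0
```

Call:
{"method": "jog_arm", "body": {"motion": [[0, 0, 0.03, 0, 0], [0, 0, 0, 0, 0]]}}

```text
clock: 14.05
position: [0.4863, 0.0044, 0.1474]
tool_rot: [-3.141, -0.0, -0.421]
force: [0.1, 0.0, 2.5]
grip_width: -0.0002
finger_force: 1.1
```

Call:
{"method": "jog_arm", "body": {"motion": [[0, 0, 0.02, 0, 0], [0, 0, 0, 0, 0]]}}

```text
clock: 14.25
position: [0.4863, 0.0044, 0.147]
tool_rot: [-3.142, -0.0, -0.421]
force: [-1.7, 0.5, 9.3]
grip_width: -0.0
finger_force: 4.4
```

Contact is at the same height and just as stiff, so the lid is latched on its seal. I retract.

Call:
{"method": "jog_arm", "body": {"motion": [[0, 0, -0.1, 0, 0], [0, 0, -0.4, 0, 0], [0, 0, -0.8, 0, 0], [0, 0, -0.8, 0, 0], [0, 0, -0.8, 0, 0], [0, 0, -0.8, 0, 0], [0, 0, 0, 0, 0], [0, 0, 0, 0, 0]]}}

```text
clock: 15.05
position: [0.4863, 0.0043, 0.2584]
tool_rot: [-3.141, -0.001, -0.421]
force: [0.2, 0.5, 0.3]
grip_width: -0.0001
finger_force: 0.0
```

```bash
python3 q.py; python3 -c "
from h import *
print(bot.job_done())"
```

```text
15.05 xc -0.2009058304154897 yc -0.0006608033433109641 z 0.2583793214292822 F [0.2 0.5 0.3]
the job is handed in; nothing more can be done
None
```

I lowered the lid gently and pressed it past the catch onto its seal (about 28 N at most). A second touch met the same hard stop, so I judged it latched and handed the job in at about 15 s with the arm clear; the bowl, spoon rest and tray were not touched.

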